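Charge the grinding jar from the ball scoop

TASK

Charge the open grinding jar: draw the scoop that holds the grinding balls up out of its bay in the dock, carry it over to the jar without spilling and tip it lip-down so that all six balls roll into the jar. Finish while still holding the scoop, tipped well lip-down just above the jar mouth and touching neither jar nor dock. Do not shift the jar, its lid, the empty scoop or the small beaker.

Things in the scene. Friction and masses are not known exactly. Their poses are not given: they have to be found in the camera images.
- dock: Fixed white two-bay scoop stand, plate 150 x 200 x 8 mm. Origin under the plate; -x is its front, facing the robot (turned up to 0.35 rad). Bays at y = +-0.045; beds slope up 15 degrees to the front; cheeks beside the scoop (2.5 mm play each side), tops at z 0.046 to 0.056. A parked scoop has its origin at (0.055, +-0.045, 0.018) and this heading; it is clear after rising 40 mm.
- ball_scoop: Loaded steel scoop, in either bay, about 0.16 kg: trough 110 mm long, 63 wide (58 inside), 36 mm high at the closed back, open at the lip. Origin: lower edge of the back wall, in the middle. Axes as parked: z up, -x to the lip, trough floor sloping UP 15 degrees to the lip so nothing rolls out. Wall tops at z 0.036 at the back wall, at most 0.048 ahead of it, under the handle.
- ball_scoop_lip (a point): Middle of the loaded scoop's open pouring lip (inner floor edge), at (-0.106, 0, 0.031) of the scoop's frame. The side walls are about 8 mm high here.
- ball_scoop_grip (a point): Point to take on the loaded scoop's handle, at (0.008, 0, 0.072) of its frame. The handle is a flat upright black grip over the back wall: 12 mm thick in the scoop's y (pinch across y, at any angle in its x-z plane), 34 mm wide in x, from z = 0.042 to its top at z = 0.098.
- empty_scoop: A second scoop of the same shape, size and axes, empty, in the other bay. To be left in place.
- grinding_jar: Open steel grinding jar, loose, 1.9 kg: 116 mm outside (128 mm over the rim flange), 92 mm high, mouth 102 mm wide, floor 8 mm thick. Origin: centre of its underside, z up.
- jar_lid: The jar's steel lid lying beside it, loose, 128 mm wide, 32 mm high with its black knob. Origin: centre of its underside. To be left in place.
- beaker_small: Small glass beaker standing on the bench, 52 mm wide, 63 mm high, loose. Origin: centre of its underside. To be left in place.
- ball0: White ceramic grinding ball, 18 mm, 11 g. Origin: its centre. One of the six lying in two rows of three against the back wall of the loaded scoop.
- ball1: White ceramic grinding ball, 18 mm, 11 g. Origin: its centre. One of the six lying in two rows of three against the back wall of the loaded scoop.
- ball2: White ceramic grinding ball, 18 mm, 11 g. Origin: its centre. One of the six lying in two rows of three against the back wall of the loaded scoop.
- ball3: White ceramic grinding ball, 18 mm, 11 g. Origin: its centre. One of the six lying in two rows of three against the back wall of the loaded scoop.
- ball4: White ceramic grinding ball, 18 mm, 11 g. Origin: its centre. One of the six lying in two rows of three against the back wall of the loaded scoop.
- ball5: White ceramic grinding ball, 18 mm, 11 g. Origin: its centre. One of the six lying in two rows of three against the back wall of the loaded scoop.
Not all that is in view belongs to the job. What is shaped like the ball_scoop but brown is not meant.

How it is judged:
By the outcome, as a careful person would: the job done as asked, in the order asked, and still so for the second after the job is handed in, while the arm keeps its last pose, push and grip.
It also fails if it takes over 42 s, if anything falls off the work surface, if the arm or the gripper's body presses on something with over 40 N, if the wrist force passes 120 N, or if a joint passes its speed limit or range.

ROBOT

A 6-joint arm with a two-finger parallel gripper is mounted at the origin on the work surface; the furniture and walls round the work are solid. World frame = base frame: x ahead of the robot, y to its left, z up, the work surface at z = 0. Lengths are in m, angles in rad, forces in N, time in s.
With the tool pointing down it reaches from about 0.35 to 0.975 m from the base axis. Payload 4.9 kg.
Tool frame: the origin (TCP) lies at the very end of the fingers, on their centre line; the grasp point (between the pads) lies ctrl.grip_point_offset behind it (ctrl.grip_point_offset is the distance from the TCP to the grasp point, in m); z points along the fingers, y is the line along which they close (so a half turn about z gives the same grasp; the last joint's range is limited). The gripper opens to 85 mm and grips with 20 to 120 N. Pads are 22 mm wide; open, the fingers measure 114 mm over their backs; the gripper's body (76 mm by 85 mm) begins 54 mm behind the grasp point. The pads swing forward as they close: fully open they stand 13 mm farther back than shut.
Start: joints at [1.22, 0.053, 1.613, -0, 1.476, -0.119], TCP at [0.144, 0.608, 0.231] pointing down, gripper open.
Joint ranges: [-3.01, 3.01], [-1.01, 2.22], [0.06, 2.58], [-1.02, 4.17], [0.09, 2.62], [-3.14, 3.14]. Speed limits (rad/s): [2.57, 2.57, 3.14, 3.14, 3.14, 3.14].

INTERFACE

Orientations are given as a rotation vector (axis times angle).
In Python, from station import ctrl gives the robot as it stands. The module is installed in compiled form; this text tells all that it offers.
- The arm moves only by the tool drive_tool, never from a script. Its argument "steps" is a list of rows, each an object with "translation": the shift along the tool's x, y, z normalised to -1 to 1, where 1 is 4 cm, a list of three; "angular": the turn, a rotation vector about the tool's x, y, z normalised to -1 to 1, where 1 is 8 degrees, a list of three; "gripper": the opening, from 0 (shut) to 1 (fully open). In form: [{"translation": [dx, dy, dz], "angular": [wx, wy, wz], "gripper": gripper}, ...]. A call has 1 to 8 rows; each row shifts and turns the commanded pose from where the row before left it, along the tool's axes as they then stand; what a row does not reach is not made up. A row lasts 1/8 s, in which the tool goes at most 62.5 mm and 10.7 degrees, less where a joint would pass 70% of its speed; a pose out of reach is approached as far as the arm can. A call with a number of a shift or a turn outside -1 to 1 is refused whole. A call with a gripper value outside its range is refused whole. The fingers move at their own pace and stop on an object; "force" is the grip in N (left out, the last holds). Time passes only in rows, so rows that do not move let the fingers close. It gives the time, the measured TCP pose, the force, the opening and the grip force at its end, in the units of the state.
- ctrl.get_obs(): the state, without advancing time (a new reading comes with each control period).
- ctrl.get_image(name): name is "scene" or "side" or "wrist"; returns a dict with "color" (384x512x3 uint8, red, green, blue), "depth" (384x512 float32, m along the optical axis (not along the pixel's ray), 0 where there is no reading), "fx", "fy", "cx", "cy" (pixels), "R" (3x3) and "t" (3): a world point X has camera coordinates R X + t. Camera axes: x right, y down, z forward; pixel columns grow to the right and rows downward; lengths in m; the calibration is good to about 2 mm. A picture is of the moment at which its call begins.
- ctrl.finish_job(): hands the job in; it is judged then, once.
The state is a dict: "t": time; "q": joint angles; "dq": joint speeds; "effort": joint torques, N m; "tool_pos": TCP position; "tool_rot": TCP orientation; "contact_force": force on the tool from outside, world axes, zero at the start; "wrist_torque": the same for the moment, N m; "opening": finger opening in m; "grip_force": force on a finger pad.
Only numpy, scipy, OpenCV 4.12 (cv2) and the standard library are available. Lean on these libraries where they do the work, as an engineer would, in place of code of your own. Each camera call takes 0.05 s, during which the arm holds its last target. There are 200 camera calls.

## Working session

There is one attempt and no reset: what is moved stays moved. The work goes in short steps, Python scripts to look and compute and a tool call to move; the robot and the scene stay as the last step left them, time stands still between calls to the robot, and variables do not carry over. Pictures are saved under pics/ and viewed, at most 10 in all, crops included, and the job is handed in when it is done.

Besides the shell and the picture viewer there is one more tool, called after "Call:" as name([rows], argument=value, ...), one row to a line, values as JSON. drive_tool: Moves the arm, as the interface text tells. Its arguments: {"type":"object","properties":{"steps":{"type":"array"},"force":{"type":"number"}},"required":["steps"]}

```bash
mkdir -p pics
python3 - <<'E'
from station import ctrl
import cv2,numpy as np
o=ctrl.get_obs();print({k:np.round(v,3) for k,v in o.items()},ctrl.grip_point_offset)
for n in("scene","side"):
    im=ctrl.get_image(n);np.savez(f"{n}0.npz",**im)
    cv2.imwrite(f"pics/{n}0.png",cv2.resize(im["color"][:,:,::-1],(800,600)))
    print(n,im["fx"],im["cx"],np.round(-im["R"].T@im["t"],3),np.round(im["R"],2).tolist())
E
```

```text
{'t': np.float64(0.0), 'q': array([ 1.22 ,  0.053,  1.614,  0.   ,  1.476, -0.119]), 'dq': array([-0.001,  0.001, -0.   , -0.001, -0.   ,  0.002]), 'effort': array([ 0.0000e+00, -3.9367e+01, -3.7018e+01, -0.0000e+00,  7.0000e-03,
        0.0000e+00]), 'tool_pos': array([0.143, 0.608, 0.23 ]), 'tool_rot': array([-3.63e-01, -3.12e+00,  3.00e-03]), 'contact_force': array([ 0.249,  0.02 , -0.351]), 'wrist_torque': array([ 0.026,  0.03 , -0.004]), 'grip_force': np.float64(0.0), 'opening': np.float64(0.086)} 0.0187
scene 373.9424134690874 262.1052787983206 [-0.079 -0.584  0.861] [[0.72, -0.69, 0.01], [-0.49, -0.52, -0.7], [0.49, 0.5, -0.72]]
side 382.7836284978659 255.85058021761 [0.854 0.43  1.185] [[-0.78, 0.63, -0.01], [0.55, 0.68, -0.49], [-0.3, -0.39, -0.87]]
```

View pics/scene0.png

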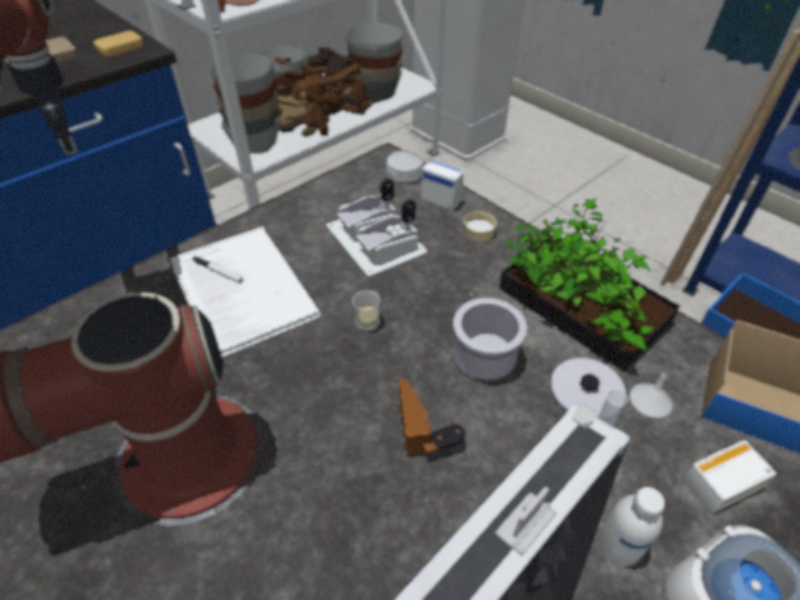

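View pics/side0.png

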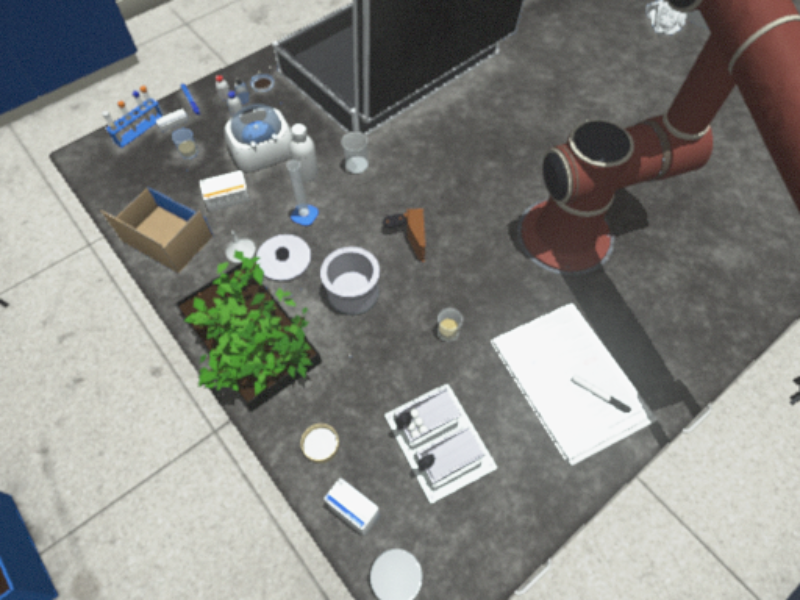

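The side view shows the dock's plate corners at about (387,413), (447,387), (495,463), (433,498). The loaded scoop is in the jar-side bay, with its handle at (405,420), and the empty one has its handle at (425,462). The jar mouth is at (350,272). In the scene view the loaded handle is at (408,208) and the jar at (490,325).

```bash
cat > h.py <<'E'
import numpy as np,cv2
def load(f):
    return dict(np.load(f))
def ray(im,uv,z):
    uv=np.atleast_2d(uv).astype(float)
    d=np.c_[(uv[:,0]-im["cx"])/im["fx"],(uv[:,1]-im["cy"])/im["fy"],np.ones(len(uv))]@im["R"]
    c=-im["R"].T@im["t"]
    return c+d*((z-c[2])/d[:,2])[:,None]
def world(im):
    v,u=np.mgrid[:384,:512];d=im["depth"]
    P=np.stack([(u-im["cx"])/im["fx"]*d,(v-im["cy"])/im["fy"]*d,d],-1)
    return (P-im["t"])@im["R"]
E
python3 - <<'E'
from h import *
S=.64
def show(n,boxes):
    im=load(n+"0.npz");W=world(im);hsv=cv2.cvtColor(im["color"],cv2.COLOR_RGB2HSV)
    return im,W,hsv
for n in("scene","side"):
    im,W,hsv=show(n,0)
    v=hsv[...,2];s=hsv[...,1]
    # dark handles near the dock
    hb={"scene":[(375,175,400,205),(396,196,420,226)],"side":[(414,448,440,476),(392,405,416,434)]}[n]
    for b in hb:
        x0,y0,x1,y1=[int(a*S) for a in b]
        m=(v[y0:y1,x0:x1]<75)&(W[y0:y1,x0:x1,2]>.05)
        P=W[y0:y1,x0:x1][m];yy,xx=np.nonzero(m)
        print(n,"handle",m.sum(),np.round(np.median(P,0),4),np.round(P.min(0),3),np.round(P.max(0),3),"cen",xx.mean()+x0,yy.mean()+y0)
    # jar rim
    x0,y0,x1,y1=[int(a*S) for a in {"scene":(440,285,540,390),"side":(310,235,390,320)}[n]]
    Q=W[y0:y1,x0:x1].reshape(-1,3);Q=Q[(Q[:,2]>.086)&(Q[:,2]<.10)]
    c,sz,a=cv2.minAreaRect(Q[:,:2].astype(np.float32));e=cv2.fitEllipse(cv2.convexHull(Q[:,:2].astype(np.float32)))
    print("jar",len(Q),np.median(Q[:,2]),c,sz,e[0],e[1])
    # white plate
    x0,y0,x1,y1=[int(a*S) for a in {"scene":(315,185,440,280),"side":(375,375,505,505)}[n]]
    w=W[y0:y1,x0:x1];
    Q=w[(v[y0:y1,x0:x1]>140)&(s[y0:y1,x0:x1]<60)&(w[...,2]<.016)&(w[...,2]>0)]
    print("plate",len(Q),np.median(Q[:,2]),cv2.minAreaRect(Q[:,:2].astype(np.float32)))
    crop=im["color"][y0-6:y1+6,x0-6:x1+6,::-1]
    cv2.imwrite(f"pics/dock_{n}.png",cv2.resize(crop,None,fx=6,fy=6,interpolation=cv2.INTER_CUBIC)); print("crop origin",x0-6,y0-6)
E
```

```text
scene handle 117 [0.6368 0.2229 0.0935] [0.623 0.214 0.061] [0.655 0.236 0.12 ] cen 247.83760683760684 121.15384615384616
scene handle 124 [0.6185 0.1362 0.0943] [-0.079 -0.584  0.057] [0.638 0.147 0.861] cen 261.25 134.7016129032258
jar 585 0.09244906784154683 (0.5022143721580505, -0.19536980986595154) (0.12801909446716309, 0.12613321840763092) (0.5016071200370789, -0.19518455862998962) (0.12666121125221252, 0.12923270463943481)
plate 539 0.009473078150983165 ((0.5822063088417053, 0.22071266174316406), (0.25791704654693604, 0.15802639722824097), 78.89395904541016)
crop origin 195 112
side handle 42 [0.6454 0.231  0.1082] [0.629 0.222 0.077] [0.655 0.235 0.116] cen 271.95238095238096 296.1190476190476
side handle 63 [0.6246 0.1431 0.107 ] [0.609 0.134 0.073] [0.637 0.148 0.119] cen 257.8095238095238 268.7142857142857
jar 373 0.09144331594136672 (0.5020781755447388, -0.1951880306005478) (0.1260860115289688, 0.12727901339530945) (0.5022809505462646, -0.19457246363162994) (0.12597209215164185, 0.12985484302043915)
plate 855 0.007333686585327173 ((0.5717074871063232, 0.1936873495578766), (0.2057761549949646, 0.15556375682353973), 78.362548828125)
crop origin 234 234
```

View pics/dock_side.png

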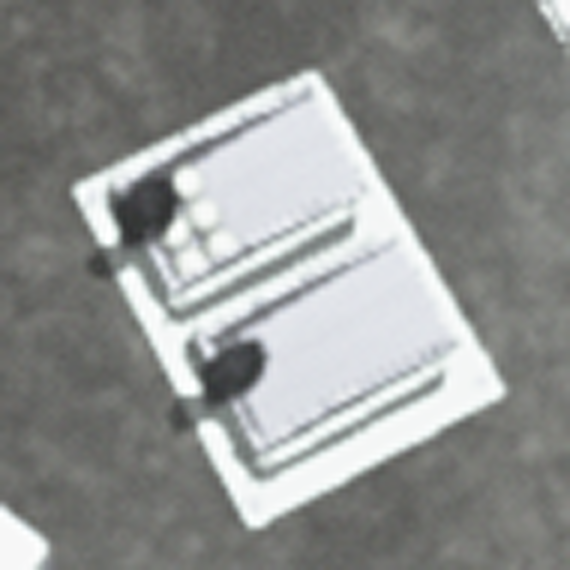

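```bash
cat >> h.py <<'E'
from scipy.spatial.transform import Rotation as Ro
GO=.0187
def tool(head,tilt):  # scoop heading, tool tilt about tool y (+ = pointing to the lip side)
    sx=np.array([np.cos(head),np.sin(head),0]);sy=np.array([-sx[1],sx[0],0])
    return Ro.from_matrix(np.c_[-sx,sy,[0,0,-1]])*Ro.from_euler("y",tilt)
def plan(pos,rot,P,R):
    C=Ro.from_rotvec(rot);d=C.inv().apply(np.asarray(P)-pos)/.04
    w=np.degrees((C.inv()*R).as_rotvec())/8
    print("before-turn shift",d.round(2),"turn",w.round(2),"after-turn shift",(R.inv().apply(np.asarray(P)-pos)/.04).round(2))
E
python3 - <<'E'
from h import *
im=load("side0.npz")
c=ray(im,234+np.array([(73,187),(317,70),(507,393),(255,528)])/6,.008)[:,:2]
# c: back-right, front-right, front-left, back-left
print(c.round(4),c.mean(0))
ds=[c[0]-c[1],c[3]-c[2]];print("x",[np.linalg.norm(d).round(4) for d in ds],[np.arctan2(d[1],d[0]).round(3) for d in ds])
ds=[c[3]-c[0],c[2]-c[1]];print("y",[np.linalg.norm(d).round(4) for d in ds],[np.arctan2(-d[0],d[1]).round(3) for d in ds])
th=-.204;R=np.array([[np.cos(th),-np.sin(th)],[np.sin(th),np.cos(th)]])
g=c.mean(0)+R@[.063,-.045];print("grip",g)
for n in("scene","side"):
    im=load(n+"0.npz");W=world(im);v=im["color"].max(2)
    for gy in(-.045,.045):
        gg=c.mean(0)+R@[.063,gy];L=(W[...,:2]-gg)@R
        m=(abs(L[...,0])<.03)&(abs(L[...,1])<.025)&(W[...,2]>.085)&(W[...,2]<.125)&(v<90)
        print(n,gy,m.sum(),"dx,dy span",np.percentile(L[m],[3,50,97],axis=0).round(4).tolist(),"ztop",np.percentile(W[m][:,2],95).round(4))
from station import ctrl
o=ctrl.get_obs();T=tool(th,np.radians(25))
G=np.array([*g,.018+.077]);z=T.apply([0,0,1]);P=G+GO*z
print("TCP",P,"pre",P-.09*z)
plan(o["tool_pos"],o["tool_rot"],P-.09*z,T)
E
```

```text
[[0.6255 0.0847]
 [0.4801 0.1163]
 [0.521  0.3103]
 [0.6642 0.2804]] [0.57271437 0.19790018]
x [np.float64(0.1487), np.float64(0.1463)] [np.float64(-0.214), np.float64(-0.206)]
y [np.float64(0.1995), np.float64(0.1983)] [np.float64(-0.195), np.float64(-0.207)]
grip [0.62529155 0.14107026]
scene -0.045 83 dx,dy span [[-0.0185, -0.0099], [-0.0058, -0.006], [0.0134, 0.0029]] ztop 0.1179
scene 0.045 78 dx,dy span [[-0.0185, -0.0105], [-0.0048, -0.0068], [0.0118, 0.0021]] ztop 0.1174
side -0.045 67 dx,dy span [[-0.0156, -0.0073], [-0.0016, 0.0016], [0.0121, 0.004]] ztop 0.1159
side 0.045 55 dx,dy span [[-0.0159, -0.0055], [-0.0025, 0.001], [0.0121, 0.0035]] ztop 0.1158
TCP [0.61755246 0.1426713  0.07805204] pre [0.6547994  0.13496574 0.15961975]
before-turn shift [-15.16  -8.56   1.78] turn [ 0.03  3.12 -0.2 ] after-turn shift [-14.26  -8.98  -4.7 ]
```

Call:
drive_tool([
  {"translation": [-0.95, -0.54, 0], "angular": [0, 0, 0], "gripper": 0.7},
  {"translation": [-0.95, -0.54, 0], "angular": [0, 0, 0], "gripper": 0.7},
  {"translation": [-0.95, -0.54, 0], "angular": [0, 0, 0], "gripper": 0.7},
  {"translation": [-0.95, -0.54, 0], "angular": [0, 0, 0], "gripper": 0.7},
  {"translation": [-0.95, -0.54, 0], "angular": [0, 0, 0], "gripper": 0.7},
  {"translation": [-0.95, -0.54, 0], "angular": [0, 0, 0], "gripper": 0.7},
  {"translation": [-0.95, -0.54, 0], "angular": [0, 0, 0], "gripper": 0.7},
  {"translation": [-0.95, -0.54, 0], "angular": [0, 0, 0], "gripper": 0.7},
])

```text
t: 1.1
tool_pos: [0.4004, 0.369, 0.2308]
tool_rot: [-0.363, -3.12, 0.001]
contact_force: [0.5, 0.5, 0.3]
opening: 0.0602
grip_force: 0.0
```

Call:
drive_tool([
  {"translation": [-0.95, -0.54, 0], "angular": [0, 0, 0], "gripper": 0.7},
  {"translation": [-0.95, -0.54, 0], "angular": [0, 0, 0], "gripper": 0.7},
  {"translation": [-0.95, -0.54, 0], "angular": [0, 0, 0], "gripper": 0.7},
  {"translation": [-0.95, -0.54, 0], "angular": [0, 0, 0], "gripper": 0.7},
  {"translation": [-0.95, -0.54, 0], "angular": [0, 0, 0], "gripper": 0.7},
  {"translation": [-0.95, -0.54, 0], "angular": [0, 0, 0], "gripper": 0.7},
  {"translation": [-0.95, -0.54, 0], "angular": [0, 0, 0], "gripper": 0.7},
  {"translation": [-0.95, -0.54, 0], "angular": [0, 0, 0], "gripper": 0.7},
])

```text
t: 2.1
tool_pos: [0.6566, 0.1311, 0.2306]
tool_rot: [-0.363, -3.119, 0.0]
contact_force: [-0.4, -0.1, -0.7]
opening: 0.0598
grip_force: 0.0
```

Call:
drive_tool([
  {"translation": [0, 0, 0], "angular": [0, 0.78, -0.05], "gripper": 0.7},
  {"translation": [0, 0, 0], "angular": [0, 0.78, -0.05], "gripper": 0.7},
  {"translation": [0, 0, 0], "angular": [0, 0.78, -0.05], "gripper": 0.7},
  {"translation": [0, 0, 0], "angular": [0, 0.78, -0.05], "gripper": 0.7},
  {"translation": [0, 0, 0], "angular": [0, 0, 0], "gripper": 0.7},
  {"translation": [0, 0, 0], "angular": [0, 0, 0], "gripper": 0.7},
])

```text
t: 2.85
tool_pos: [0.6557, 0.1323, 0.231]
tool_rot: [-0.275, -2.695, -0.069]
contact_force: [0.5, -0.2, 0.6]
opening: 0.0597
grip_force: 0.0
```

Run:
```python
from h import *
from station import ctrl
o=ctrl.get_obs();T=tool(-.204,np.radians(25));z=T.apply([0,0,1])
G=np.array([.6228,.139,.018+.077]);P=G+GO*z
print(o["t"],o["tool_pos"],o["q"].round(2),o["opening"]);
plan(o["tool_pos"],o["tool_rot"],P-.07*z,T);plan(o["tool_pos"],o["tool_rot"],P,T)
im=ctrl.get_image("wrist");np.savez("wrist0.npz",**im)
cv2.imwrite("pics/wrist0.png",im["color"][:,:,::-1])
```

```text
2.85 [0.65567062 0.13234357 0.23103775] [ 0.04  0.42  1.23  0.12  1.91 -1.31] 0.05968284068384216
before-turn shift [-0.67 -0.02  2.16] turn [0.04 0.01 0.01] after-turn shift [-0.68 -0.    2.15]
before-turn shift [-0.67 -0.03  3.91] turn [0.04 0.01 0.01] after-turn shift [-0.68 -0.    3.9 ]
```

View pics/wrist0.png

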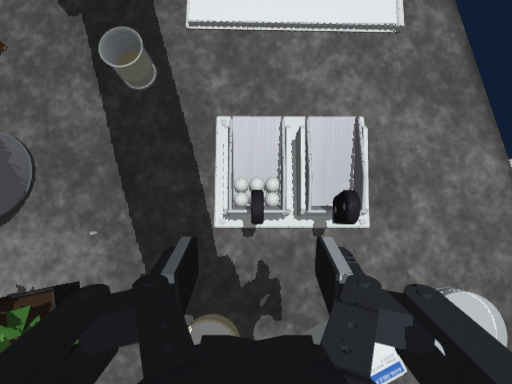

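The wrist view shows six balls in the left scoop and its black handle at (257,207). That is on the fingers' centre column, about 258.

Run:
```python
from h import *
im=load("wrist0.npz");W=world(im);v=im["color"].max(2)
th=-.204;R=np.array([[np.cos(th),-np.sin(th)],[np.sin(th),np.cos(th)]])
for x0,x1,g in((248,266,(.6228,.139)),(330,364,None)):
    w=W[185:230,x0:x1];m=(v[185:230,x0:x1]<70)&(w[...,2]>.06)&(w[...,2]<.13)
    L=(w[m][:,:2]-[.6228,.139])@R
    print(m.sum(),np.percentile(L,[3,50,97],axis=0).round(4).tolist(),np.percentile(w[m][:,2],[5,95]))
    t=w[m][:,2]>.108;print("top",np.percentile(L[t],[3,97],axis=0).round(4).tolist())
```

```text
417 [[-0.016, -0.0037], [0.0001, 0.0019], [0.0135, 0.0074]] [0.10442925 0.11510861]
top [[-0.0136, -0.0037], [0.011, 0.0074]]
797 [[-0.0158, 0.0852], [-0.0008, 0.086], [0.0132, 0.0957]] [0.06748711 0.11478318]
top [[-0.0137, 0.0854], [0.011, 0.0965]]
```

Call:
drive_tool([
  {"translation": [-0.34, 0, 0.7], "angular": [0.02, 0, 0], "gripper": 0.7},
  {"translation": [-0.34, 0, 0.7], "angular": [0.02, 0, 0], "gripper": 0.7},
  {"translation": [0, 0, 0.7], "angular": [0, 0, 0], "gripper": 0.7},
  {"translation": [0, 0, 0], "angular": [0, 0, 0], "gripper": 0.7},
])

```text
t: 3.4
tool_pos: [0.6432, 0.1351, 0.1419]
tool_rot: [-0.272, -2.69, -0.06]
contact_force: [-0.2, -1.0, 0.1]
opening: 0.0599
grip_force: 0.0
```

Run:
```python
from h import *
from station import ctrl
o=ctrl.get_obs();T=tool(-.204,np.radians(25));z=T.apply([0,0,1])
P=np.array([.6218,.1408,.018+.076])+GO*z
plan(o["tool_pos"],o["tool_rot"],P,T)
```

```text
before-turn shift [-0.01  0.03  1.79] turn [-0.01 -0.02  0.01] after-turn shift [-0.01  0.03  1.79]
```

Call:
drive_tool([
  {"translation": [0, 0.03, 0.6], "angular": [0, 0, 0], "gripper": 0.7},
  {"translation": [0, 0, 0.6], "angular": [0, 0, 0], "gripper": 0.7},
  {"translation": [0, 0, 0.58], "angular": [0, 0, 0], "gripper": 0.7},
  {"translation": [0, 0, 0], "angular": [0, 0, 0], "gripper": 0.7},
  {"translation": [0, 0, 0], "angular": [0, 0, 0], "gripper": 0.2},
  {"translation": [0, 0, 0], "angular": [0, 0, 0], "gripper": 0.0},
  {"translation": [0, 0, 0], "angular": [0, 0, 0], "gripper": 0.0},
  {"translation": [0, 0, 0], "angular": [0, 0, 0], "gripper": 0.0},
], force=60)

```text
t: 4.4
tool_pos: [0.6173, 0.1418, 0.0802]
tool_rot: [-0.274, -2.696, -0.062]
contact_force: [2.7, -1.2, 3.0]
opening: 0.0114
grip_force: 59.1
```

Call:
drive_tool([
  {"translation": [0, 0, 0], "angular": [0, 0, 0], "gripper": 0.0},
  {"translation": [0, 0, 0], "angular": [0, 0, 0], "gripper": 0.0},
], force=100)

```text
t: 4.65
tool_pos: [0.6175, 0.1418, 0.0803]
tool_rot: [-0.274, -2.697, -0.062]
contact_force: [3.8, -1.0, 6.2]
opening: 0.0111
grip_force: 97.9
```

Run:
```python
from h import *
from station import ctrl
o=ctrl.get_obs();print(o["t"],o["tool_pos"],o["contact_force"],o["wrist_torque"],o["q"].round(2))
plan(o["tool_pos"],o["tool_rot"],o["tool_pos"]+[0,0,.01],tool(-.204,np.radians(25)))
```

```text
4.65 [0.61746692 0.14184672 0.08031608] [ 3.76084848 -0.97057942  6.15753452] [-0.09789895 -0.4400142   0.04728624] [ 0.06  0.46  1.43  0.11  1.66 -1.32]
before-turn shift [ 0.1   0.   -0.23] turn [0.01 0.03 0.01] after-turn shift [ 0.11  0.   -0.23]
```

Call:
drive_tool([
  {"translation": [0.05, 0, -0.11], "angular": [0, 0, 0], "gripper": 0.0},
  {"translation": [0.1, 0, -0.23], "angular": [0, 0, 0], "gripper": 0.0},
  {"translation": [0.15, 0, -0.34], "angular": [0, 0, 0], "gripper": 0.0},
  {"translation": [0.15, 0, -0.34], "angular": [0, 0, 0], "gripper": 0.0},
  {"translation": [0.21, 0, -0.45], "angular": [0, 0, 0], "gripper": 0.0},
  {"translation": [0.21, 0, -0.45], "angular": [0, 0, 0], "gripper": 0.0},
  {"translation": [0.15, 0, -0.34], "angular": [0, 0, 0], "gripper": 0.0},
  {"translation": [0.1, 0, -0.23], "angular": [0, 0, 0], "gripper": 0.0},
])

```text
t: 5.65
tool_pos: [0.618, 0.1416, 0.1898]
tool_rot: [-0.273, -2.695, -0.062]
contact_force: [0.5, 0.2, -1.6]
opening: 0.0109
grip_force: 97.4
```

Call:
drive_tool([
  {"translation": [0.1, 0, -0.23], "angular": [0, 0, 0], "gripper": 0.0},
  {"translation": [0.05, 0, -0.11], "angular": [0, 0, 0], "gripper": 0.0},
  {"translation": [0, 0, 0], "angular": [0, 0, 0], "gripper": 0.0},
])

```text
t: 6.02
tool_pos: [0.618, 0.1415, 0.2033]
tool_rot: [-0.273, -2.694, -0.062]
contact_force: [0.7, -0.2, -3.0]
opening: 0.0108
grip_force: 97.4
```

Run:
```python
from h import *
from station import ctrl
o=ctrl.get_obs();print(o["t"],o["tool_pos"],o["tool_rot"],o["contact_force"],o["opening"])
a=ctrl.get_image("wrist");b=ctrl.get_image("side");np.savez("w1.npz",**a);np.savez("s1.npz",**b)
print(len(a["color"]))
i=np.hstack([cv2.resize(a["color"],(400,300)),cv2.resize(b["color"][180:372,200:456],(400,300))])
cv2.imwrite("pics/lift.png",i[:,:,::-1])
```

```text
6.025 [0.61797482 0.14152884 0.20331372] [-0.27330349 -2.69405004 -0.06181171] [ 0.7363147  -0.19792022 -3.03761449] 0.010835138014704138
384
```

View pics/lift.png

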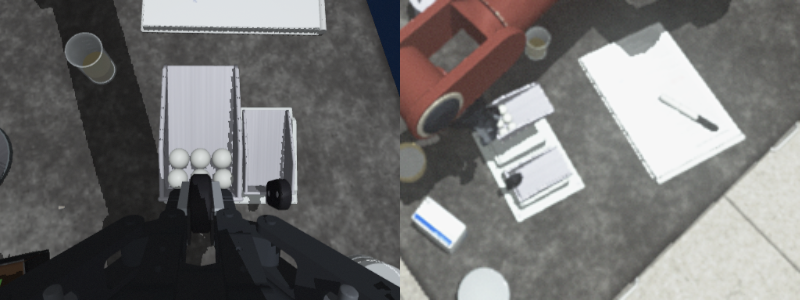

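Side by side: the scoop is lifted clear, all six balls are still against the back wall (wrist view around (200,165)), and the empty scoop is still in its bay. Next I check the obstacles near the jar.

Run:
```python
from h import *
for n in("scene0","side0"):
    W=world(load(n+".npz")).reshape(-1,3)
    print(n)
    H,_,_=np.histogram2d([0],[0]) if 0 else (0,0,0)
    xs=np.arange(.36,.86,.05);ys=np.arange(-.45,.15,.05)
    print("     ",ys.round(2))
    for x in xs:
        print(round(x,2),[int(1000*np.percentile(q,98)) if len(q:=W[(W[:,0]>=x)&(W[:,0]<x+.05)&(W[:,1]>=y)&(W[:,1]<y+.05)&(W[:,2]<.5),2])>8 else 0 for y in ys])
# scoop geometry in the tool frame
from station import ctrl
o=ctrl.get_obs();T=Ro.from_rotvec(o["tool_rot"])
th=-.204;sx=np.array([np.cos(th),np.sin(th),0])
g=np.array([.6218,.1408,0]);org=g-.008*sx;org[2]=.018
tcp0=np.array([.6175,.1418,.0803])
lip=T.inv().apply(org-.106*sx+[0,0,.031]-tcp0);print("lip in tool",lip)
im=load("w1.npz");W=world(im);L=T.inv().apply((W-o["tool_pos"]).reshape(-1,3)).reshape(W.shape)
m=(W[...,2]>.12)&(abs(L[...,1])<.02)&(L[...,0]>.06)&(L[...,0]<.2)
print("floor front edge (tool)",m.sum(),[L[m][i].round(4) for i in [np.argmax(L[m][:,0])]],np.percentile(L[m][:,0],99))
m2=m&(L[...,0]>np.percentile(L[m][:,0],93));print(L[m2].mean(0).round(4))
m3=(W[...,2]>.12)&(L[...,0]>.06)&(L[...,0]<.2)&(abs(L[...,1])<.05);print("y span",np.percentile(L[m3][:,1],[1,99]))
```

```text
scene0
      [-0.45 -0.4  -0.35 -0.3  -0.25 -0.2  -0.15 -0.1  -0.05 -0.    0.05  0.1 ]
0.36 [0, 4, 4, 4, 3, 4, 5, 4, 60, 63, 5, 5]
0.41 [181, 3, 4, 4, 93, 94, 5, 4, 5, 63, 5, 5]
0.46 [182, 3, 4, 93, 94, 96, 94, 4, 4, 4, 5, 49]
0.51 [16, 29, 18, 92, 95, 94, 94, 4, 5, 5, 5, 61]
0.56 [17, 35, 17, 4, 93, 94, 0, 4, 5, 5, 10, 104]
0.61 [28, 68, 105, 50, 114, 127, 140, 31, 4, 4, 11, 117]
0.66 [79, 107, 124, 122, 128, 105, 129, 141, 5, 5, 5, 5]
0.71 [3, 135, 136, 125, 130, 142, 143, 138, 5, 34, 34, 5]
0.76 [4, 49, 124, 122, 147, 145, 121, 113, 4, 35, 35, 6]
0.81 [4, 51, 53, 124, 142, 142, 142, 47, 4, 5, 5, 5]
side0
      [-0.45 -0.4  -0.35 -0.3  -0.25 -0.2  -0.15 -0.1  -0.05 -0.    0.05  0.1 ]
0.36 [5, 5, 4, 4, 5, 4, 5, 4, 63, 61, 4, 5]
0.41 [171, 6, 4, 4, 94, 94, 4, 5, 4, 61, 4, 3]
0.46 [174, 5, 5, 93, 93, 95, 94, 5, 4, 5, 4, 48]
0.51 [18, 19, 18, 90, 94, 95, 92, 5, 4, 5, 4, 61]
0.56 [18, 35, 18, 4, 90, 91, 4, 4, 3, 4, 9, 94]
0.61 [27, 86, 106, 99, 114, 136, 135, 5, 4, 4, 9, 115]
0.66 [81, 114, 123, 124, 128, 115, 140, 140, 3, 4, 4, 4]
0.71 [5, 136, 134, 126, 133, 141, 142, 110, 5, 31, 34, 4]
0.76 [7, 51, 123, 122, 145, 145, 120, 108, 4, 33, 33, 3]
0.81 [5, 50, 111, 123, 110, 140, 140, 49, 4, 3, 4, 4]
lip in tool [8.60771861e-02 4.73042433e-05 7.46969561e-02]
floor front edge (tool) 3022 [array([ 0.0852, -0.0017,  0.0768])] 0.08511546635085154
[ 0.0842 -0.0002  0.0749]
y span [-0.03045659  0.03178558]
```

Run:
```python
from h import *
for n in("scene0","side0"):
    W=world(load(n+".npz")).reshape(-1,3)
    m=(W[:,0]>.38)&(W[:,0]<.58)&(W[:,1]<-.35)&(W[:,1]>-.5)&(W[:,2]>.06)&(W[:,2]<.3);q=W[m]
    print(n,m.sum(),np.percentile(q,[2,50,98],axis=0).round(3).tolist())
from station import ctrl
o=ctrl.get_obs();T=Ro.from_rotvec(o["tool_rot"])
plan(o["tool_pos"],o["tool_rot"],o["tool_pos"]+[-.04,-.14,.06],tool(-.204,np.radians(25)))
h=np.radians(-68);sx=np.array([np.cos(h),np.sin(h),0])
Tn=tool(h,np.radians(25))
print("turn units",np.degrees((tool(-.204,np.radians(25)).inv()*Tn).as_rotvec())/8)
```

```text
scene0 286 [[0.448, -0.463, 0.13], [0.455, -0.451, 0.164], [0.475, -0.438, 0.182]]
side0 205 [[0.45, -0.464, 0.062], [0.465, -0.443, 0.137], [0.475, -0.436, 0.182]]
before-turn shift [ 0.89 -3.63 -1.24] turn [-0.   -0.    0.01] after-turn shift [ 0.88 -3.63 -1.25]
turn units [-2.97479203e+00  3.88156060e-16  6.37946211e+00]
```

Call:
drive_tool([
  {"translation": [0.04, -0.15, -0.05], "angular": [0, 0, 0], "gripper": 0.0},
  {"translation": [0.1, -0.4, -0.14], "angular": [0, 0, 0], "gripper": 0.0},
  {"translation": [0.15, -0.6, -0.2], "angular": [0, 0, 0], "gripper": 0.0},
  {"translation": [0.17, -0.7, -0.24], "angular": [0, 0, 0], "gripper": 0.0},
  {"translation": [0.17, -0.7, -0.24], "angular": [0, 0, 0], "gripper": 0.0},
  {"translation": [0.13, -0.55, -0.19], "angular": [0, 0, 0], "gripper": 0.0},
  {"translation": [0.09, -0.38, -0.13], "angular": [0, 0, 0], "gripper": 0.0},
  {"translation": [0.04, -0.15, -0.05], "angular": [0, 0, 0], "gripper": 0.0},
])

```text
t: 7.12
tool_pos: [0.5775, 0.0006, 0.2636]
tool_rot: [-0.275, -2.695, -0.062]
contact_force: [0.1, 0.4, -2.4]
opening: 0.0107
grip_force: 97.7
```

Call:
drive_tool([
  {"translation": [0, 0, 0], "angular": [-0.07, 0, 0.15], "gripper": 0.0},
  {"translation": [0, 0, 0], "angular": [-0.14, 0, 0.3], "gripper": 0.0},
  {"translation": [0, 0, 0], "angular": [-0.2, 0, 0.43], "gripper": 0.0},
  {"translation": [0, 0, 0], "angular": [-0.25, 0, 0.54], "gripper": 0.0},
  {"translation": [0, 0, 0], "angular": [-0.25, 0, 0.54], "gripper": 0.0},
  {"translation": [0, 0, 0], "angular": [-0.25, 0, 0.54], "gripper": 0.0},
  {"translation": [0, 0, 0], "angular": [-0.25, 0, 0.54], "gripper": 0.0},
  {"translation": [0, 0, 0], "angular": [-0.25, 0, 0.54], "gripper": 0.0},
])

```text
t: 8.12
tool_pos: [0.5775, 0.0023, 0.2623]
tool_rot: [-1.006, -2.534, -0.222]
contact_force: [-0.3, -1.2, -2.3]
opening: 0.0109
grip_force: 97.8
```

Call:
drive_tool([
  {"translation": [0, 0, 0], "angular": [-0.25, 0, 0.54], "gripper": 0.0},
  {"translation": [0, 0, 0], "angular": [-0.25, 0, 0.54], "gripper": 0.0},
  {"translation": [0, 0, 0], "angular": [-0.25, 0, 0.54], "gripper": 0.0},
  {"translation": [0, 0, 0], "angular": [-0.2, 0, 0.43], "gripper": 0.0},
  {"translation": [0, 0, 0], "angular": [-0.19, 0, 0.41], "gripper": 0.0},
  {"translation": [0, 0, 0], "angular": [-0.12, 0, 0.25], "gripper": 0.0},
  {"translation": [0, 0, 0], "angular": [-0.04, 0, 0.08], "gripper": 0.0},
  {"translation": [0, 0, 0], "angular": [0, 0, 0], "gripper": 0.0},
])

```text
t: 9.12
tool_pos: [0.5775, 0.0017, 0.2629]
tool_rot: [-1.538, -2.291, -0.341]
contact_force: [-0.4, -0.0, -2.7]
opening: 0.0107
grip_force: 98.0
```

```bash
cat >> h.py <<'E'
LIP=np.array([.0855,0,.075]);JAR=np.array([.502,-.195,0]);HD=np.radians(-68)
def status(ctrl):
    o=ctrl.get_obs();T=Ro.from_rotvec(o["tool_rot"]);lip=o["tool_pos"]+T.apply(LIP)
    z=T.apply([0,0,1]);f=Ro.from_rotvec(o["tool_rot"]).apply(Ro.from_euler("y",-25,degrees=True).apply([1,0,0]))
    print("t",o["t"],"tcp",o["tool_pos"].round(3),"lip-jar",(lip-JAR).round(4),"scoop pitch down",np.degrees(-np.arcsin(f[2])).round(1),"q",o["q"].round(2),"F",o["contact_force"].round(1),"open",round(float(o["opening"]),4))
    return o,T,lip
E
python3 - <<'E'
from h import *
from station import ctrl
o,T,lip=status(ctrl)
sx=np.array([np.cos(HD),np.sin(HD),0])
want=JAR+.015*sx+[0,0,.092+.06]
plan(o["tool_pos"],o["tool_rot"],o["tool_pos"]+want-lip,tool(HD,np.radians(25)))
a=ctrl.get_image("wrist");cv2.imwrite("pics/w2.png",a["color"][:,:,::-1])
E
```

```text
t 9.125 tcp [0.578 0.002 0.263] lip-jar [0.0342 0.2978 0.231 ] scoop pitch down 0.0 q [-0.29  0.06  1.59  0.34  1.76 -0.66] F [-0.4 -0.  -2.7] open 0.0107
before-turn shift [-7.13 -3.61 -1.14] turn [-0.01  0.    0.03] after-turn shift [-7.14 -3.58 -1.15]
```

View pics/w2.png

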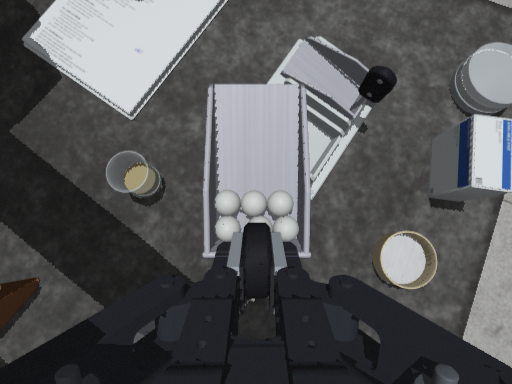

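The wrist view shows all six balls still against the back wall. Now I carry the scoop over the jar.

Call:
drive_tool([
  {"translation": [-0.12, -0.07, -0.06], "angular": [0, 0, 0], "gripper": 0.0},
  {"translation": [-0.3, -0.17, -0.14], "angular": [0, 0, 0], "gripper": 0.0},
  {"translation": [-0.48, -0.27, -0.22], "angular": [0, 0, 0], "gripper": 0.0},
  {"translation": [-0.6, -0.34, -0.28], "angular": [0, 0, 0], "gripper": 0.0},
  {"translation": [-0.6, -0.34, -0.28], "angular": [0, 0, 0], "gripper": 0.0},
  {"translation": [-0.6, -0.34, -0.28], "angular": [0, 0, 0], "gripper": 0.0},
  {"translation": [-0.6, -0.34, -0.28], "angular": [0, 0, 0], "gripper": 0.0},
  {"translation": [-0.6, -0.34, -0.28], "angular": [0, 0, 0], "gripper": 0.0},
])

```text
t: 10.18
tool_pos: [0.5602, -0.194, 0.2631]
tool_rot: [-1.541, -2.29, -0.341]
contact_force: [0.3, 0.3, -1.8]
opening: 0.0108
grip_force: 97.9
```

Call:
drive_tool([
  {"translation": [-0.6, -0.34, -0.28], "angular": [0, 0, 0], "gripper": 0.0},
  {"translation": [-0.6, -0.34, -0.28], "angular": [0, 0, 0], "gripper": 0.0},
  {"translation": [-0.5, -0.31, -0.23], "angular": [0, 0, 0], "gripper": 0.0},
  {"translation": [-0.4, -0.25, -0.19], "angular": [0, 0, 0], "gripper": 0.0},
  {"translation": [-0.2, -0.13, -0.09], "angular": [0, 0, 0], "gripper": 0.0},
  {"translation": [-0.1, -0.06, -0.05], "angular": [0, 0, 0], "gripper": 0.0},
  {"translation": [0, 0, 0], "angular": [0, 0, 0], "gripper": 0.0},
])

```text
t: 11.05
tool_pos: [0.548, -0.3107, 0.2633]
tool_rot: [-1.538, -2.291, -0.341]
contact_force: [-0.1, -0.1, -2.2]
opening: 0.0108
grip_force: 97.8
```

Run:
```python
from h import *
from station import ctrl
o,T,lip=status(ctrl)
sx=np.array([np.cos(HD),np.sin(HD),0])
want=JAR+.018*sx+[0,0,.092+.026]
plan(o["tool_pos"],o["tool_rot"],o["tool_pos"]+want-lip,tool(HD,np.radians(25)))
a=ctrl.get_image("wrist");b=ctrl.get_image("scene");np.savez("w3.npz",**a);np.savez("c3.npz",**b)
i=np.hstack([cv2.resize(a["color"],(400,300)),cv2.resize(b["color"][120:312,190:446],(400,300))])
cv2.imwrite("pics/over.png",i[:,:,::-1])
for d in(4,):
    R=Ro.from_euler("y",-d,degrees=True);print("per",d,"deg about lip",(LIP-R.apply(LIP))/.04)
```

```text
t 11.05 tcp [ 0.548 -0.311  0.263] lip-jar [ 0.0047 -0.0146  0.2314] scoop pitch down 0.0 q [-0.72  0.28  1.35  0.2   1.9  -1.08] F [-0.1 -0.1 -2.2] open 0.0108
before-turn shift [-1.26  0.03  2.54] turn [-0.01  0.    0.03] after-turn shift [-1.26  0.03  2.54]
per 4 deg about lip [ 0.13600023  0.         -0.14453706]
```

View pics/over.png

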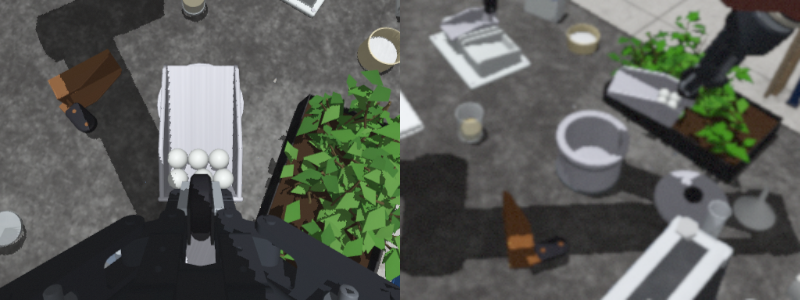

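The left half shows the scoop centred over the jar with all six balls in. The right half shows the arm clear, with the gripper above the edge of the plants. Now I lower and tip about the lip.

Call:
drive_tool([
  {"translation": [-0.1, 0, 0.2], "angular": [0, 0, 0], "gripper": 0.0},
  {"translation": [-0.25, 0.01, 0.5], "angular": [0, 0, 0], "gripper": 0.0},
  {"translation": [-0.3, 0.01, 0.6], "angular": [0, 0, 0], "gripper": 0.0},
  {"translation": [-0.3, 0.01, 0.6], "angular": [0, 0, 0], "gripper": 0.0},
  {"translation": [-0.2, 0, 0.4], "angular": [0, 0, 0], "gripper": 0.0},
  {"translation": [-0.11, 0, 0.24], "angular": [0, 0, 0], "gripper": 0.0},
  {"translation": [0, 0, 0], "angular": [0, 0, 0], "gripper": 0.0},
])

```text
t: 12.02
tool_pos: [0.5498, -0.3128, 0.149]
tool_rot: [-1.538, -2.289, -0.341]
contact_force: [0.2, 0.5, -2.4]
opening: 0.0107
grip_force: 97.9
```

Run:
```python
from h import *
from station import ctrl
status(ctrl)
```

```text
t 12.025 tcp [ 0.55  -0.313  0.149] lip-jar [ 0.0065 -0.0167  0.1173] scoop pitch down -0.1 q [-0.72  0.37  1.43  0.19  1.73 -1.11] F [ 0.2  0.5 -2.4] open 0.0107
```

Call:
drive_tool([
  {"translation": [0.07, 0, -0.07], "angular": [0, -0.25, 0], "gripper": 0.0},
  {"translation": [0.1, 0, -0.11], "angular": [0, -0.37, 0], "gripper": 0.0},
  {"translation": [0.1, 0, -0.11], "angular": [0, -0.37, 0], "gripper": 0.0},
  {"translation": [0.1, 0, -0.11], "angular": [0, -0.37, 0], "gripper": 0.0},
  {"translation": [0.07, 0, -0.07], "angular": [0, -0.25, 0], "gripper": 0.0},
  {"translation": [0.07, 0, -0.07], "angular": [0, -0.25, 0], "gripper": 0.0},
  {"translation": [0.07, 0, -0.07], "angular": [0, -0.25, 0], "gripper": 0.0},
  {"translation": [0.07, 0, -0.07], "angular": [0, -0.25, 0], "gripper": 0.0},
])

```text
t: 13.02
tool_pos: [0.5436, -0.2973, 0.1833]
tool_rot: [-1.703, -2.535, -0.089]
contact_force: [0.3, 0.7, -2.3]
opening: 0.0107
grip_force: 97.9
```

Call:
drive_tool([
  {"translation": [0.07, 0, -0.07], "angular": [0, -0.25, 0], "gripper": 0.0},
  {"translation": [0.07, 0, -0.07], "angular": [0, -0.25, 0], "gripper": 0.0},
  {"translation": [0.07, 0, -0.07], "angular": [0, -0.25, 0], "gripper": 0.0},
  {"translation": [0.07, 0, -0.07], "angular": [0, -0.25, 0], "gripper": 0.0},
  {"translation": [0, 0, 0], "angular": [0, 0, 0], "gripper": 0.0},
  {"translation": [0, 0, 0], "angular": [0, 0, 0], "gripper": 0.0},
])

```text
t: 13.78
tool_pos: [0.5397, -0.2877, 0.1951]
tool_rot: [1.736, 2.584, -0.029]
contact_force: [0.1, 0.3, -2.0]
opening: 0.0107
grip_force: 98.1
```

Run:
```python
from h import *
from station import ctrl
o,T,lip=status(ctrl)
sx=np.array([np.cos(HD),np.sin(HD),0])
want=JAR+.012*sx+[0,0,.092+.026]
plan(o["tool_pos"],o["tool_rot"],o["tool_pos"]+want-lip,tool(HD,np.radians(25-26)))
a=ctrl.get_image("wrist");b=ctrl.get_image("side")
i=np.hstack([cv2.resize(a["color"],(400,300)),cv2.resize(b["color"][110:254,140:332],(400,300))])
cv2.imwrite("pics/pour1.png",i[:,:,::-1])
```

```text
t 13.775 tcp [ 0.54  -0.288  0.195] lip-jar [ 0.0064 -0.0159  0.1173] scoop pitch down 26.9 q [-0.6   0.03  1.7  -0.02  1.39 -0.99] F [ 0.1  0.3 -2. ] open 0.0107
before-turn shift [ 0.13  0.   -0.02] turn [0.   0.12 0.03] after-turn shift [ 0.13  0.   -0.02]
```

View pics/pour1.png

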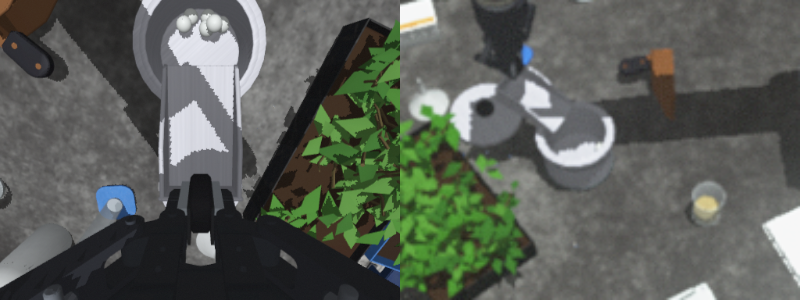

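Left half: the balls are lying inside the jar at about (200,22) and the trough looks empty. I continue the tip to well lip-down, about the lip.

Call:
drive_tool([
  {"translation": [0.16, 0, -0.14], "angular": [0, -0.5, 0], "gripper": 0.0},
  {"translation": [0.16, 0, -0.14], "angular": [0, -0.5, 0], "gripper": 0.0},
  {"translation": [0.14, 0, -0.14], "angular": [0, -0.5, 0], "gripper": 0.0},
  {"translation": [0.14, 0, -0.14], "angular": [0, -0.5, 0], "gripper": 0.0},
  {"translation": [0.14, 0, -0.14], "angular": [0, -0.5, 0], "gripper": 0.0},
  {"translation": [0.14, 0, -0.14], "angular": [0, -0.5, 0], "gripper": 0.0},
  {"translation": [0.14, 0, -0.14], "angular": [0, -0.5, 0], "gripper": 0.0},
  {"translation": [0.14, 0, -0.14], "angular": [0, -0.5, 0], "gripper": 0.0},
])

```text
t: 14.88
tool_pos: [0.5183, -0.2355, 0.2255]
tool_rot: [1.458, 2.169, -0.445]
contact_force: [0.2, -0.3, -2.2]
opening: 0.0106
grip_force: 98.1
```

Call:
drive_tool([
  {"translation": [0.14, 0, -0.14], "angular": [0, -0.5, 0], "gripper": 0.0},
  {"translation": [0.14, 0, -0.14], "angular": [0, -0.5, 0], "gripper": 0.0},
  {"translation": [0, 0, 0], "angular": [0, 0, 0], "gripper": 0.0},
  {"translation": [0, 0, 0], "angular": [0, 0, 0], "gripper": 0.0},
])

```text
t: 15.38
tool_pos: [0.5128, -0.2214, 0.2282]
tool_rot: [1.385, 2.061, -0.529]
contact_force: [-0.0, -0.8, -1.4]
opening: 0.0107
grip_force: 98.3
```

Run:
```python
from h import *
from station import ctrl
o,T,lip=status(ctrl)
a=ctrl.get_image("wrist");b=ctrl.get_image("side");c=ctrl.get_image("scene")
W=world(b);Q=W[150:206,198:250].reshape(-1,3)
i=np.hstack([cv2.resize(a["color"],(400,300)),cv2.resize(b["color"][110:254,140:332],(400,300))])
j=np.hstack([cv2.resize(c["color"][170:266,260:388],(400,300)),cv2.resize(b["color"][110:302,200:456],(400,300))])
cv2.imwrite("pics/pour2.png",np.vstack([i,j])[:,:,::-1])
```

```text
t 15.375 tcp [ 0.513 -0.221  0.228] lip-jar [ 0.0057 -0.0138  0.1152] scoop pitch down 66.9 q [-0.28 -0.35  2.1  -0.67  1.   -0.41] F [-0.  -0.8 -1.4] open 0.0107
```

View pics/pour2.png

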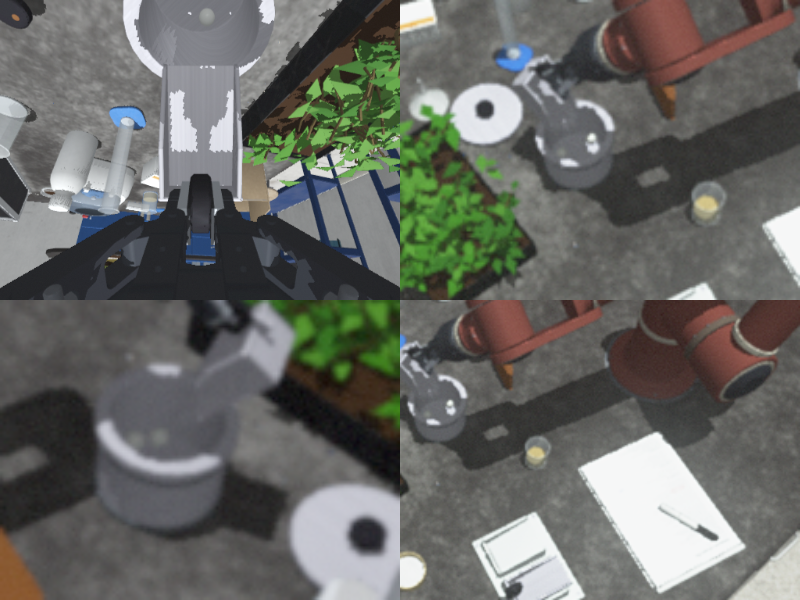

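The final view shows the trough empty and lip-down, with the lip 23 mm above the rim and inside the mouth. Balls are visible in the jar at about (207,15), and none lie on the bench. The lid, beaker and empty scoop are where they were.

```bash
python3 -c "
from station import ctrl
print(ctrl.finish_job())"
```

```text
the job is handed in; nothing more can be done
None
```

The job is handed in at about 15.5 s of the 42 s allowed: the balls went into the jar, and the arm still holds the scoop tipped 52° lip-down, 23 mm above the jar rim. The last pictures did not show all six balls at once, but the trough was empty and no balls lay on the bench.

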